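# Empty the flip-top cassette box into the sloped lane

## Task

Turn the pivoted flip-top steel box over by its bar, over towards the lane, until it lies upside down on its stop, so that its lid swings open and all four cassettes slide down the lane to its lower end. Keep hold of the motion all the way: the box must not fall over or slam onto the stop, nor be pressed hard against it. Leave the box resting on the stop, take the hand away, and leave the bottle, the beaker and the slide box where they stand.

Things in the scene. Friction and masses are not known exactly. Their poses are not given: they have to be found in the camera images.
- stand: Fixed grey sheet-metal stand with two cheeks that carry the pivoted box. Origin on the table under the pivot axis; its x axis points the way the box turns over and the lane runs down (to the robot's left, more or less), its y axis is parallel to the pivot, z up. The cheeks stand at y = +-54 mm, 50 mm long in x, up to 171 mm above the table.
- pivot (a point): Middle of the pivot axis, 155 mm above the stand's origin; the axis is parallel to the stand's y. The box is an open steel box 72 x 92 x 60 mm (x, y, z when upright), 4 mm walls; its far wall lies on the pivot axis, which runs half-way up it (the box reaches 30 mm above and below the axis and 70 mm from it on the side away from the lane, stand's -x).
- flipbox (a joint): Angle of the box about the pivot: 0 upright on its ledge, growing as it turns over towards the lane (top towards the stand's +x). It turns freely (damping 0.03 N m s/rad); full, it weighs about 0.6 kg and passes its balance point at 1.4 to 1.8 rad, then falls on by itself. It comes to rest on its stop somewhere between 2.05 and 2.85 rad, set differently each time: feel for it.
- bar (a point): Middle of the box's round tipping bar, 10 mm thick, 90 mm long, parallel to the pivot, 72 mm free between its two rods, 45 mm off the box's wall. At angle 0 it is 115 mm from the axis towards the stand's -x and 15 mm above it; it travels on a 116 mm circle, straight up at first, so fingers slanted under it can lift it. Past 1.2 rad fingers straddling it can point straight down.
- stop_pin: Fixed rubber-sleeved pin, 12 mm thick, outside the -y cheek, 45 mm beyond the pivot axis at its height. A steel arm clamped to the box's pivot, at a setting that differs each time, comes to rest on it. Origin at pivot height in the stand's middle plane; the pin spans y = -57 to -77 mm.
- lid (a joint): Opening angle of the box's flat steel lid: 0 closed, growing as it opens. It hangs loosely on a hinge along the rim on the bar's side; gravity keeps it shut until the box is turned past about 1.6 rad, then it hangs open.
- lane: Fixed sheet-aluminium lane beneath and beyond the pivot. Origin on the middle of its sliding surface at its upper end, x down the slope (24 degrees), z square to the surface. Inside width 101 mm, length 219 mm to the end stop, side walls and end stop 38 mm high.
- cassette0_mid (a point): Centre of one of four equal white plastic embedding cassettes, 40 x 28 x 9 mm, 15 g, smooth and slippery; they lie inside the closed box at the start.
- cassette1_mid (a point): Centre of one of four equal white plastic embedding cassettes, 40 x 28 x 9 mm, 15 g, smooth and slippery; they lie inside the closed box at the start.
- cassette2_mid (a point): Centre of one of four equal white plastic embedding cassettes, 40 x 28 x 9 mm, 15 g, smooth and slippery; they lie inside the closed box at the start.
- cassette3_mid (a point): Centre of one of four equal white plastic embedding cassettes, 40 x 28 x 9 mm, 15 g, smooth and slippery; they lie inside the closed box at the start.
- bottle: Bystander: closed amber bottle, 56 mm in diameter, 120 mm tall; origin at the middle of its base.
- beaker: Bystander: clear plastic beaker, 60 mm in diameter, 75 mm tall; origin at the middle of its base.
- slidebox: Bystander: flat blue closed slide box, 87 x 92 x 32 mm; origin at the middle of its underside.

How it is judged:
By the outcome, as a careful person would: the job done as asked, in the order asked, and still so for the second after the job is handed in, with the robot touching nothing.
It also fails if it takes over 42 s, if anything falls off the work surface, if the arm or the gripper's body presses on something with over 40 N, if the wrist force passes 120 N, or if a joint passes its speed limit or range.

## Robot

A 6-joint arm with a two-finger parallel gripper is mounted at the origin on the work surface. World frame = base frame: x ahead of the robot, y to its left, z up, the work surface at z = 0. Lengths are in m, angles in rad, forces in N, time in s.
With the tool pointing down it reaches from about 0.35 to 0.875 m from the base axis. Payload 4.2 kg.
Tool frame: the origin (TCP) lies midway between the tips of the shut fingers; the grasp point (between the pads) lies robot.tcp_to_grasp behind it (robot.tcp_to_grasp is the distance from the TCP to the grasp point, in m); z points along the fingers, y is the line along which they close (so a half turn about z gives the same grasp; the last joint's range is limited). The gripper opens to 85 mm and grips with 20 to 120 N. Pads are 22 mm wide; open, the fingers measure 114 mm over their backs; the gripper's body (76 mm by 85 mm) begins 54 mm behind the grasp point. The pads swing forward as they close: fully open they stand 13 mm farther back than shut.
Start: joints at [1.496, 0.385, 0.008, 0, -1.194, -0.259], TCP at [0.205, 0.59, 0.231] pointing down, gripper open.
Joint ranges: [-3.14, 3.14], [-1.21, 2.06], [-1.07, 1.41], [-3.16, 2.05], [-2.99, -0.16], [-3.1, 3.1]. Speed limits (rad/s): [2.79, 2.79, 3.14, 3.14, 3.14, 3.14].

## Interface

Orientations are given as a rotation vector (axis times angle).
In Python, from cell import robot, camera, job gives the robot as it stands.
- The arm moves only by the shell command python3 -m jog 'ROWS'. ROWS is JSON, a list of rows, each a list of 3 entries, a list of its own where there are three numbers: the opening in per cent of the stroke, from 0 (shut) to 100 (fully open), then the shift along the tool's x, y, z in m, then the turn about the tool's z in rad. In form: [[hand, [dx, dy, dz], twist], ...]. A call has exactly 5 rows; each row shifts and turns the commanded pose from where the row before left it, along the tool's axes as they then stand; what a row does not reach is not made up. A row lasts 1/8 s, in which the tool goes at most 62.5 mm and 10.7 degrees, less where a joint would pass 70% of its speed; a pose out of reach is approached as far as the arm can. A call with a gripper value outside its range is refused whole. The fingers move at their own pace and stop on an object; the grip force is fixed at half the most. Time passes only in rows, so rows that do not move let the fingers close, or fill a call up. It gives the time, the measured TCP pose, the force, the opening and the grip force at its end, in the units of the state.
- robot.get_state(): the state, without advancing time (a new reading comes with each control period).
- camera(name): name is "scene" or "top" or "wrist"; returns a dict with "image" (384x512x3 uint8, red, green, blue), "depth" (384x512 float32, m along the optical axis (not along the pixel's ray), 0 where there is no reading), "fov_y" (degrees; the focal length in pixels is half the picture's height over the tangent of half this angle, whatever the lens; pixels are square), "cx", "cy" (the principal point, pixels), "dist_coeffs" ([k1, k2, p1, p2, k3] as OpenCV has them; the pictures are not rectified), "R" (3x3) and "t" (3): a world point X has camera coordinates R X + t. Camera axes: x right, y down, z forward; pixel columns grow to the right and rows downward; lengths in m; the calibration is good to about 2 mm. A picture is of the moment at which its call begins.
- job.sign_off(): hands the job in; it is judged then, once.
The state is a dict: "t": time; "qpos": joint angles; "qvel": joint speeds; "joint_efforts": joint torques, N m; "eef_pos": TCP position; "orientation": TCP orientation; "ft_force": force on the tool from outside, world axes, zero at the start; "torque": the same for the moment, N m; "width": opening from 0.0 (shut) to 1.0 (fully open); "grasp_force": force on a finger pad.
Only numpy, scipy, OpenCV 4.12 (cv2) and the standard library are available. Lean on these libraries where they do the work, as an engineer would, in place of code of your own. Each camera call takes 0.05 s, during which the arm holds its last target. There are 200 camera calls.

## Working session

There is one attempt and no reset: what is moved stays moved. The work goes in short steps, Python scripts to look and compute and a shell command to move; the robot and the scene stay as the last step left them, time stands still between calls to the robot, and variables do not carry over. Pictures are saved under pics/ and viewed, at most 10 in all, crops included, and the job is handed in when it is done.

```bash
ls; mkdir -p pics
cat > h.py <<'E'
import numpy as np, cv2
from cell import robot, camera, job
def K(c):
    f=192/np.tan(np.radians(c["fov_y"])/2); return np.array([[f,0,c["cx"]],[0,f,c["cy"]],[0,0,1.]])
def cloud(c):
    h,w=c["depth"].shape
    u,v=np.meshgrid(np.arange(w),np.arange(h))
    p=cv2.undistortPoints(np.stack([u,v],-1).reshape(-1,1,2).astype(float),K(c),np.array(c["dist_coeffs"])).reshape(h,w,2)
    z=c["depth"]; X=np.stack([p[...,0]*z,p[...,1]*z,z],-1)
    W=(X-c["t"])@np.array(c["R"]); W[z==0]=np.nan
    return W
def proj(c,P):
    r=cv2.Rodrigues(np.array(c["R"]))[0]
    return cv2.projectPoints(np.array(P,float).reshape(-1,3),r,np.array(c["t"]),K(c),np.array(c["dist_coeffs"]))[0].reshape(-1,2)
def save(c,n): cv2.imwrite("pics/"+n+".png",c["image"][...,::-1])
E
python3 - <<'E'
from h import *
s=robot.get_state(); print(s, robot.tcp_to_grasp)
ims=[]
for n in("scene","top"):
    c=camera(n); np.savez("pics/"+n,**{k:np.array(v) for k,v in c.items()}); save(c,n)
    print(n,c["t"],-np.array(c["R"]).T@c["t"],c["fov_y"])
E
```

```text
pics
{'t': 0.0, 'qpos': array([ 1.49557255e+00,  3.85577635e-01,  6.58224495e-03, -4.96924146e-04,
       -1.19398728e+00, -2.58608478e-01]), 'qvel': array([ 0.00039713,  0.00029019, -0.00035171, -0.00223117,  0.00013314,
       -0.00184401]), 'joint_efforts': array([ 9.68204768e-04, -3.92288840e+01,  1.88397628e+01,  4.18595999e+00,
       -4.70694155e-03,  5.11492971e-06]), 'eef_pos': array([0.20457641, 0.58993705, 0.23019211]), 'orientation': array([ 3.09569376e+00, -5.21865946e-01, -4.07696587e-04]), 'ft_force': array([-0.34274038,  0.74013446, -0.44572341]), 'torque': array([ 0.01391063,  0.00064337, -0.01890419]), 'grasp_force': 0.0, 'width': 1.0018221993727943} 0.0187
scene [ 0.3874506  -0.20056622  1.16774239] [1.08318613 0.20272842 0.58273155] 52.22642878872411
top [-0.09128835  0.58601283  0.94837536] [ 0.45026989 -0.10726417  1.01828868] 51.131842538486005
```

View pics/scene.png

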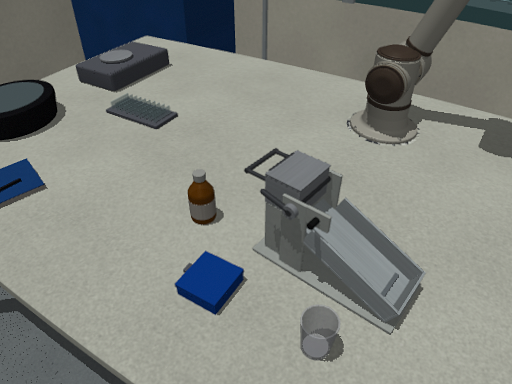

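View pics/top.png

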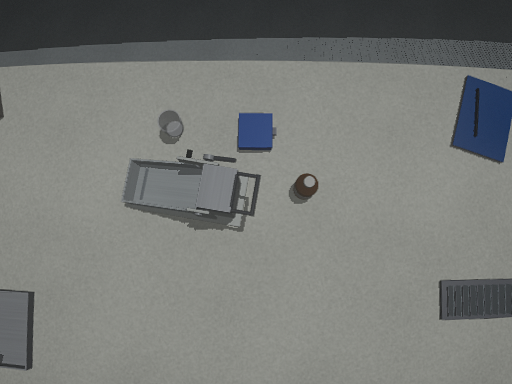

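The scene view shows the box closed at (300,170), with the bar at (268,160) on its left and the lane running down to the right. The top view shows the lid at (217,187), the bar at (255,193), the lane end at (128,183), the bottle at (306,185), the slide box at (255,130) and the beaker at (172,125).

Run:
```python
from h import *
L=lambda n:dict(np.load("pics/"+n+".npz"))
t=L("top");s=L("scene");Wt=cloud(t);Ws=cloud(s)
# lid region top view
Z=Wt[...,2]
for (u,v) in [(217,187),(205,170),(232,172),(230,205),(203,205),(257,182),(254,208),(259,176),(251,212),(189,154),(231,159),(140,165),(126,205),(306,182),(255,130),(172,122)]: print((u,v),Wt[v,u].round(4))
m=(abs(Z-0.185)<0.006); m[:, :150]=0; m[:,290:]=0
n,l,st,_=cv2.connectedComponentsWithStats(m.astype(np.uint8)); i=1+st[1:,4].argmax()
P=Wt[l==i]; print(len(P),cv2.minAreaRect(P[:,:2].astype(np.float32)),P.mean(0))
m=(Z>0.14)&(Z<0.2); m[:,:243]=0; m[:,275:]=0
P=Wt[m]; print("bar",len(P)); print(P[::max(1,len(P)//25)].round(4))
# lane: fit
m=np.zeros(Z.shape,bool); m[175:200,150:185]=1; P=Wt[m]; c=P.mean(0); nrm=np.linalg.svd(P-c)[2][2]; print("lane",c,nrm*np.sign(nrm[2]))
crop=np.hstack([cv2.resize(t["image"][140:240,110:290],None,fx=4,fy=4)]); cv2.imwrite("pics/c1.png",crop[...,::-1])
```

```text
(217, 187) [ 0.5727 -0.0175  0.1885]
(205, 170) [0.6091 0.0092 0.1867]
(232, 172) [ 0.6049 -0.0483  0.1891]
(230, 205) [ 0.5349 -0.0457  0.1906]
(203, 205) [0.5344 0.0109 0.1882]
(257, 182) [ 0.5866 -0.1011  0.1739]
(254, 208) [ 0.5309 -0.0954  0.1742]
(259, 176) [ 0.5996 -0.1052  0.1739]
(251, 212) [ 0.5223 -0.0892  0.175 ]
(189, 154) [0.6493 0.0493 0.1618]
(231, 159) [ 0.6362 -0.0445  0.1737]
(140, 165) [0.6539 0.2037 0.0142]
(126, 205) [0.5498 0.2369 0.0084]
(306, 182) [ 0.5969 -0.212   0.118 ]
(255, 130) [ 0.7449 -0.0933  0.0269]
(172, 122) [0.7734 0.1277 0.0019]
1574 ((0.5719958543777466, -0.016993790864944458), (0.07615601271390915, 0.09456174820661545), 81.1778335571289) [ 0.57134067 -0.01685831  0.1877703 ]
bar 271
[[ 0.6063 -0.0708  0.1708]
 [ 0.6037 -0.0816  0.1736]
 [ 0.6021 -0.0751  0.17  ]
 [ 0.6018 -0.0966  0.1733]
 [ 0.5997 -0.0816  0.1721]
 [ 0.5994 -0.1031  0.1751]
 [ 0.5976 -0.1009  0.1729]
 [ 0.5934 -0.101   0.1717]
 [ 0.5891 -0.101   0.1718]
 [ 0.5841 -0.1011  0.1761]
 [ 0.5798 -0.1012  0.1757]
 [ 0.5762 -0.1033  0.1713]
 [ 0.5719 -0.1034  0.1711]
 [ 0.565  -0.095   0.1741]
 [ 0.5606 -0.095   0.1745]
 [ 0.5563 -0.0951  0.1747]
 [ 0.552  -0.0994  0.1755]
 [ 0.5484 -0.0994  0.1701]
 [ 0.544  -0.0994  0.1707]
 [ 0.5377 -0.0889  0.169 ]
 [ 0.5332 -0.089   0.1715]
 [ 0.529  -0.089   0.1706]
 [ 0.5243 -0.0744  0.1734]
 [ 0.5223 -0.0744  0.1722]
 [ 0.5226 -0.0955  0.1721]
 [ 0.5204 -0.0913  0.1727]
 [ 0.5182 -0.0871  0.172 ]
 [ 0.5143 -0.0935  0.1697]]
lane [0.59095095 0.12032368 0.05618647] [0.06122525 0.40096461 0.91404532]
```

View pics/c1.png

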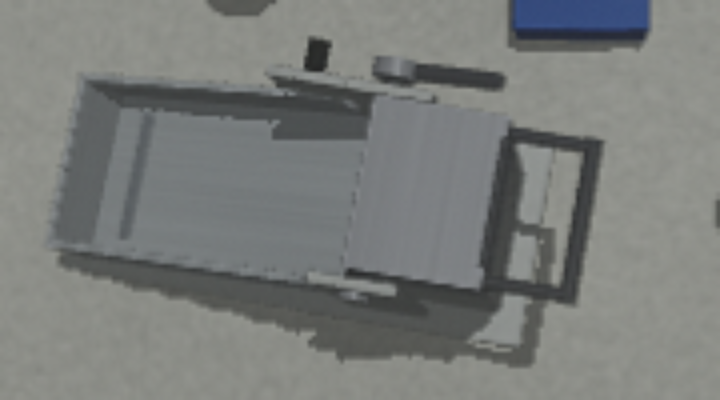

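```bash
python3 -m jog '[[100,[0,0,-0.03],-0.18],[40,[0.035,0.048,-0.02],0],[40,[0.035,0.048,0],0],[40,[0.035,0.048,0],0],[40,[0.035,0.048,0],0]]'; python3 -m jog '[[40,[0.035,0.048,0],0],[40,[0.035,0.048,0],0],[40,[0.035,0.048,0],0],[40,[0.035,0.048,0],0],[40,[0.035,0.048,0],0]]'
cat >> h.py <<'E'
a=np.array([.1515,.9885,0]); b=np.array([-.9885,.1515,0]); piv=np.array([.5766,.0166,.155])
def stand(W): d=np.asarray(W)-piv; return np.stack([d@a,d@b,d[...,2]],-1)   # relative to pivot
def to_bar():
    s=robot.get_state(); R=cv2.Rodrigues(np.array(s["orientation"]))[0]
    g=s["eef_pos"]+R[:,2]*(-.0187); th=np.arctan2(.015,-.115)
    bar=piv+a*-.115+np.array([0,0,.015])
    print("t",s["t"],"R",R.round(3).tolist(),"tool shift to bar",(R.T@(bar-g)).round(4),"w",s["width"],"F",s["ft_force"].round(1))
def ang():
    s=robot.get_state(); R=cv2.Rodrigues(np.array(s["orientation"]))[0]
    p=stand(s["eef_pos"]+R[:,2]*(-.0187)); phi=np.arctan2(p[2],p[0]); print("stand",p.round(4),"r",np.hypot(p[0],p[2]).round(4),"theta",round(np.pi-.1297-phi,3),"F stand",(s["ft_force"]@a).round(1),(s["ft_force"]@b).round(1),s["ft_force"][2].round(1),"w",round(s["width"],3),"grip",round(s["grasp_force"],1),"t",round(s["t"],2))
E
python3 - <<'E'
from h import *
to_bar()
for n in("top","scene"):
    c=dict(np.load("pics/"+n+".npz")); S=stand(cloud(c))
    m=(S[...,1]<-.058)&(S[...,1]>-.085)&(S[...,2]>-.05)&(abs(S[...,0])<.1)
    P=S[m]; P=P[P[:,0].argsort()]; print(n,len(P)); print((P[::max(1,len(P)//28)]*1000).round(0).astype(int).tolist())
    m=(abs(S[...,2]-.03)<.008)&(abs(S[...,1])<.08)&(S[...,0]>-.09)&(S[...,0]<.03); P=S[m]
    if n=="top": print("lid ranges",np.percentile(P,[2,50,98],axis=0).round(4).tolist())
E
```

```text
t: 0.72
eef_pos: [0.314, 0.3775, 0.281]
orientation: [3.132, -0.241, -0.0]
ft_force: [2.0, 0.1, 0.4]
width: 0.401
grasp_force: 0.0
t: 1.35
eef_pos: [0.4501, 0.1136, 0.2812]
orientation: [-3.132, 0.241, 0.0]
ft_force: [0.6, 0.1, -0.4]
width: 0.397
grasp_force: 0.0
t 1.35 R [[0.988, -0.153, -0.0], [-0.153, -0.988, 0.0], [-0.0, -0.0, -1.0]] tool shift to bar [0.14   0.1915 0.1298] w 0.39719070158563546 F [ 0.6  0.1 -0.4]
top 209
[[-60, -66, 13], [-57, -72, 14], [-54, -63, 12], [-51, -71, 16], [-47, -68, 14], [-43, -64, 11], [-40, -68, 12], [-37, -72, 12], [-33, -69, 13], [-29, -65, 8], [-25, -66, 10], [-22, -70, 10], [-18, -63, 5], [-15, -67, 7], [-12, -72, 5], [-9, -65, 11], [-6, -68, 9], [-4, -69, 12], [-2, -67, 10], [0, -70, 14], [2, -62, 7], [5, -62, 4], [8, -70, 9], [10, -72, 9], [40, -67, 1], [41, -77, 5], [43, -74, 5], [45, -60, 5], [47, -60, 4], [49, -71, 5]]
lid ranges [[-0.0701, -0.0454, 0.0297], [-0.034, 0.0001, 0.0329], [0.0024, 0.0449, 0.0357]]
scene 1469
[[-60, -71, 15], [-44, -72, 12], [-29, -75, 8], [-22, -76, 2], [-18, -76, 2], [-13, -61, 8], [-9, -69, 9], [-4, -76, 12], [-1, -60, -45], [2, -77, -7], [4, -60, -41], [7, -61, 8], [9, -61, -43], [11, -72, 3], [14, -60, -6], [17, -61, -40], [21, -60, -36], [24, -59, -33], [28, -60, 3], [34, -60, -1], [40, -58, -37], [43, -58, -35], [46, -70, 5], [49, -73, 1], [52, -62, 9], [55, -58, -37], [60, -61, -41], [64, -62, 16], [76, -58, -46]]
```

```bash
python3 -m jog '[[40,[0.035,0.048,0],0],[40,[0.035,0.048,0],0],[40,[0.035,0.048,0],0],[40,[0.035,0.0475,0],0],[40,[0,0,0.02],0]]'; python3 -c "
from h import *
to_bar(); c=camera('wrist'); save(c,'w1')"
```

```text
t: 1.98
eef_pos: [0.5605, -0.0987, 0.261]
orientation: [3.131, -0.25, 0.003]
ft_force: [-0.3, 0.4, -0.1]
width: 0.4
grasp_force: 0.0
t 1.975 R [[0.987, -0.159, 0.002], [-0.159, -0.987, -0.001], [0.002, 0.0, -1.0]] tool shift to bar [-0.0017 -0.0014  0.1097] w 0.40013904881047047 F [-0.3  0.4 -0.1]
```

View pics/w1.png

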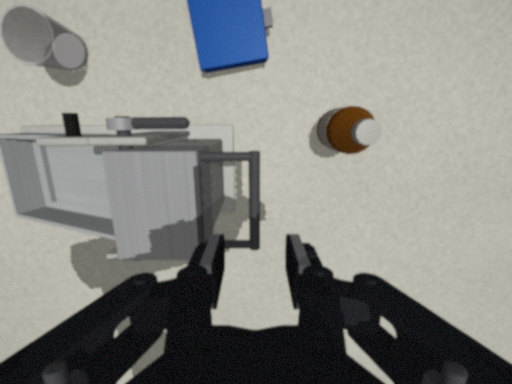

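The wrist view shows the bar at column 255, midway between the fingertips (columns 215 and 292), with no obstruction. I'll lower the hand and close it.

```bash
python3 -m jog '[[40,[-0.001,-0.001,0.04],0],[40,[0,0,0.04],0],[40,[0,0,0.03],0],[0,[0,0,0],0],[0,[0,0,0],0]]'; python3 -m jog '[[0,[0,0,0],0],[0,[0,0,0],0],[0,[0,0,0],0],[0,[0,0,0],0],[0,[0,0,0],0]]'; python3 -c "
from h import *
to_bar();ang()"
```

```text
t: 2.65
eef_pos: [0.5554, -0.097, 0.152]
orientation: [3.127, -0.24, -0.01]
ft_force: [-4.7, -12.0, -0.6]
width: 0.097
grasp_force: 58.4
t: 3.28
eef_pos: [0.5555, -0.0969, 0.1525]
orientation: [3.128, -0.242, -0.008]
ft_force: [-3.7, -11.3, -0.8]
width: 0.095
grasp_force: 58.4
t 3.275 R [[0.988, -0.154, -0.006], [-0.154, -0.988, -0.004], [-0.005, 0.005, -1.0]] tool shift to bar [ 0.0036 -0.0004  0.0012] w 0.0950891686776222 F [ -3.7 -11.3  -0.8]
stand [-0.1154  0.0036  0.0162] r 0.1165 theta 0.01 F stand -11.7 1.9 -0.8 w 0.095 grip 58.4 t 3.27
```

Run:
```python
import numpy as np
th=np.concatenate([[0],np.arange(.03,2.14,.06)]); ph=np.pi-.1297-th
P=np.round(.116*np.stack([-np.cos(ph),-np.sin(ph)],1),4); D=np.diff(P,axis=0)
for i in range(0,len(D),5): print(round(th[min(i+5,len(D))],2), D[i:i+5].round(4).tolist(), D[i:i+5].sum(0).round(4))
```

```text
0.27 [[-0.0005, -0.0034], [-0.0013, -0.0069], [-0.0017, -0.0067], [-0.0021, -0.0067], [-0.0025, -0.0064]] [-0.0081 -0.0301]
0.57 [[-0.0029, -0.0064], [-0.0033, -0.0061], [-0.0037, -0.0059], [-0.0039, -0.0057], [-0.0044, -0.0055]] [-0.0182 -0.0296]
0.87 [[-0.0046, -0.0052], [-0.0049, -0.0049], [-0.0053, -0.0046], [-0.0055, -0.0043], [-0.0057, -0.0039]] [-0.026  -0.0229]
1.17 [[-0.006, -0.0036], [-0.0061, -0.0032], [-0.0064, -0.0028], [-0.0065, -0.0025], [-0.0066, -0.0021]] [-0.0316 -0.0142]
1.47 [[-0.0068, -0.0016], [-0.0068, -0.0013], [-0.0069, -0.0008], [-0.007, -0.0004], [-0.007, -0.0001]] [-0.0345 -0.0042]
1.77 [[-0.0069, 0.0005], [-0.0069, 0.0008], [-0.0069, 0.0012], [-0.0067, 0.0017], [-0.0067, 0.002]] [-0.0341  0.0062]
2.07 [[-0.0065, 0.0025], [-0.0063, 0.0028], [-0.0062, 0.0032], [-0.006, 0.0036], [-0.0057, 0.0039]] [-0.0307  0.016 ]
2.13 [[-0.0055, 0.0043]] [-0.0055  0.0043]
```

```bash
python3 -m jog '[[0,[0,0.0005,-0.0034],0],[0,[0,-0.0013,-0.0069],0],[0,[0,-0.0017,-0.0067],0],[0,[0,-0.0021,-0.0067],0],[0,[0,-0.0025,-0.0064],0]]'; python3 -c "
from h import *
ang()"
```

```text
t: 3.9
eef_pos: [0.5568, -0.0885, 0.1824]
orientation: [3.129, -0.242, -0.007]
ft_force: [-2.9, -5.1, -3.6]
width: 0.092
grasp_force: 58.3
stand [-0.1068  0.0036  0.0461] r 0.1164 theta 0.278 F stand -5.5 2.0 -3.6 w 0.092 grip 58.3 t 3.9
```

```bash
python3 -m jog '[[0,[0,-0.0026,-0.0064],0],[0,[0,-0.0032,-0.0061],0],[0,[0,-0.0036,-0.0059],0],[0,[0,-0.0039,-0.0057],0],[0,[0,-0.0044,-0.0055],0]]'; python3 -c "
from h import *
ang()"; python3 -m jog '[[0,[0,-0.0046,-0.0052],0],[0,[0,-0.0049,-0.0049],0],[0,[0,-0.0053,-0.0046],0],[0,[0,-0.0055,-0.0043],0],[0,[0,-0.0057,-0.0039],0]]'; python3 -c "
from h import *
ang()"
```

```text
t: 4.53
eef_pos: [0.5596, -0.0707, 0.2121]
orientation: [3.13, -0.242, -0.007]
ft_force: [-3.5, -4.2, -2.1]
width: 0.093
grasp_force: 58.3
stand [-0.0888  0.0035  0.0758] r 0.1168 theta 0.577 F stand -4.7 2.8 -2.1 w 0.093 grip 58.3 t 4.53
t: 5.15
eef_pos: [0.5636, -0.0454, 0.2357]
orientation: [3.129, -0.241, -0.006]
ft_force: [-4.8, -5.6, 3.2]
width: 0.091
grasp_force: 58.5
stand [-0.0632  0.0034  0.0994] r 0.1178 theta 0.875 F stand -6.2 3.9 3.2 w 0.091 grip 58.5 t 5.15
```

```bash
python3 -m jog '[[0,[0,-0.006,-0.0032],0],[0,[0,-0.0061,-0.003],0],[0,[0,-0.0064,-0.0026],0],[0,[0,-0.0065,-0.0023],0],[0,[0,-0.0066,-0.0021],0]]'; python3 -c "
from h import *
ang()"; python3 -m jog '[[0,[0,-0.0068,-0.0016],0],[0,[0,-0.0068,-0.0013],0],[0,[0,-0.0069,-0.0008],0],[0,[0,-0.007,-0.0004],0],[0,[0,-0.007,-0.0001],0]]'; python3 -c "
from h import *
ang()"
```

```text
t: 5.78
eef_pos: [0.5684, -0.0147, 0.2509]
orientation: [3.128, -0.241, -0.003]
ft_force: [-6.8, -4.6, 7.0]
width: 0.091
grasp_force: 58.5
stand [-0.0321  0.0033  0.1146] r 0.119 theta 1.168 F stand -5.6 6.0 7.0 w 0.091 grip 58.5 t 5.78
t: 6.4
eef_pos: [0.5743, 0.0205, 0.2554]
orientation: [3.13, -0.24, -0.0]
ft_force: [-6.2, -2.7, 6.6]
width: 0.091
grasp_force: 58.8
stand [0.0035 0.0028 0.1191] r 0.1191 theta 1.471 F stand -3.6 5.7 6.6 w 0.091 grip 58.8 t 6.4
```

```bash
python3 -m jog '[[0,[-0.0005,-0.0069,0.0005],0],[0,[-0.0005,-0.0069,0.001],0],[0,[0,-0.0069,0.0014],0],[0,[0,-0.0067,0.0019],0],[0,[0,-0.0067,0.0022],0]]'; python3 -c "
from h import *
ang()"; python3 -m jog '[[0,[0,-0.0065,0.0025],0],[0,[0,-0.0063,0.0029],0],[0,[0,-0.0062,0.0033],0],[0,[0,0,0],0],[0,[0,0,0],0]]'; python3 -c "
from h import *
ang(); c=camera('scene'); S=stand(cloud(c))
im=cv2.resize(c['image'][120:360,230:450],None,fx=2.5,fy=2.5); cv2.imwrite('pics/s2.png',im[...,::-1])
m=(S[...,1]<-.062)&(S[...,1]>-.085)&(S[...,2]>-.05)&(S[...,0]>-.1)&(S[...,0]<.1)
P=S[m]; P=P[P[:,2].argsort()]; print(len(P)); print((P[::max(1,len(P)//40)]*1000).round(0).astype(int).tolist())"
```

```text
t: 7.02
eef_pos: [0.5801, 0.0559, 0.2467]
orientation: [-3.132, 0.24, -0.003]
ft_force: [-5.1, 0.6, 6.0]
width: 0.088
grasp_force: 62.7
stand [0.0393 0.0026 0.1104] r 0.1172 theta 1.783 F stand -0.2 5.1 6.0 w 0.088 grip 62.7 t 7.03
t: 7.65
eef_pos: [0.5831, 0.0754, 0.2361]
orientation: [-3.13, 0.24, -0.001]
ft_force: [-3.5, 4.0, 3.6]
width: 0.09
grasp_force: 64.1
stand [0.0591 0.0025 0.0998] r 0.116 theta 1.976 F stand 3.5 4.0 3.6 w 0.09 grip 64.1 t 7.65
455
[[9, -62, -46], [-5, -76, -12], [-11, -76, -9], [-7, -76, -7], [9, -76, -6], [-4, -77, -4], [-9, -76, -3], [-10, -75, -3], [5, -76, -2], [0, -78, -1], [12, -67, 0], [11, -71, 1], [-12, -76, 1], [12, -69, 2], [-2, -78, 2], [48, -69, 3], [-12, -76, 3], [48, -81, 4], [45, -79, 4], [41, -67, 5], [9, -76, 5], [46, -76, 5], [44, -73, 6], [-11, -74, 7], [5, -75, 9], [56, -63, 10], [-2, -76, 11], [-2, -70, 12], [10, -77, 13], [6, -75, 15], [8, -75, 18], [16, -77, 22], [19, -75, 25], [24, -76, 28], [28, -75, 32], [25, -76, 35], [27, -76, 38], [28, -76, 41], [34, -77, 44], [37, -74, 46], [31, -76, 48], [35, -69, 50]]
```

View pics/s2.png

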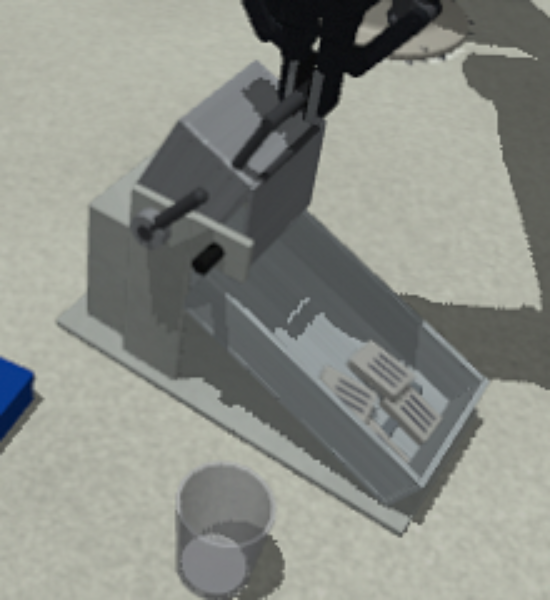

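The view shows the box at about 1.98 rad, with the lid hanging and cassettes at the lower end of the lane around (390,390). The stop arm's tip at (200,195) is still well above the pin at (207,258). From the arm's angle I expect the stop at about 2.7 rad.

Run:
```python
import numpy as np
def tab(th,n):
    ph=np.pi-.1297-th
    P=np.round(.116*np.stack([-np.cos(ph),-np.sin(ph)],1),4); D=np.diff(P,axis=0)
    for i in range(0,len(D),n): print(round(th[min(i+n,len(D))],3), D[i:i+n].round(4).tolist())
tab(np.arange(1.976,2.40,.04),5); tab(np.arange(2.376,2.95,.015),5)
```

```text
2.176 [[-0.004, 0.0024], [-0.0038, 0.0026], [-0.0038, 0.0028], [-0.0036, 0.0029], [-0.0035, 0.003]]
2.376 [[-0.0034, 0.0032], [-0.0032, 0.0033], [-0.0031, 0.0035], [-0.003, 0.0035], [-0.0028, 0.0037]]
2.451 [[-0.001, 0.0014], [-0.0011, 0.0014], [-0.0009, 0.0015], [-0.001, 0.0014], [-0.0009, 0.0015]]
2.526 [[-0.0009, 0.0015], [-0.0009, 0.0015], [-0.0009, 0.0015], [-0.0008, 0.0015], [-0.0009, 0.0015]]
2.601 [[-0.0008, 0.0016], [-0.0008, 0.0015], [-0.0007, 0.0016], [-0.0007, 0.0016], [-0.0007, 0.0016]]
2.676 [[-0.0007, 0.0016], [-0.0007, 0.0016], [-0.0006, 0.0016], [-0.0006, 0.0016], [-0.0006, 0.0017]]
2.751 [[-0.0006, 0.0016], [-0.0005, 0.0017], [-0.0005, 0.0016], [-0.0005, 0.0017], [-0.0005, 0.0017]]
2.826 [[-0.0004, 0.0017], [-0.0004, 0.0017], [-0.0004, 0.0017], [-0.0004, 0.0017], [-0.0003, 0.0017]]
2.901 [[-0.0003, 0.0017], [-0.0003, 0.0017], [-0.0003, 0.0017], [-0.0002, 0.0017], [-0.0002, 0.0018]]
2.946 [[-0.0002, 0.0017], [-0.0001, 0.0017], [-0.0001, 0.0018]]
```

```bash
python3 -m jog '[[0,[-0.0005,-0.004,0.0024],0],[0,[0,-0.0038,0.0026],0],[0,[0,-0.0038,0.0028],0],[0,[0,-0.0036,0.0029],0],[0,[0,-0.0035,0.003],0]]'; python3 -c "
from h import *
ang()"
```

```text
t: 8.32
eef_pos: [0.5858, 0.0931, 0.2221]
orientation: [-3.132, 0.241, -0.002]
ft_force: [-1.9, 1.6, 5.2]
width: 0.089
grasp_force: 65.1
stand [0.077  0.0025 0.0858] r 0.1153 theta 2.172 F stand 1.3 2.2 5.2 w 0.089 grip 65.1 t 8.32
```

```bash
python3 -m jog '[[0,[0,-0.0034,0.0032],0],[0,[0,-0.0032,0.0033],0],[0,[0,-0.0031,0.0035],0],[0,[0,-0.0029,0.0034],0],[0,[0,0,0],0]]'; python3 -c "
from h import *
ang()"
```

```text
t: 8.95
eef_pos: [0.5877, 0.1056, 0.2076]
orientation: [-3.131, 0.242, -0.001]
ft_force: [1.6, 2.9, 0.4]
width: 0.094
grasp_force: 66.3
stand [0.0896 0.0025 0.0713] r 0.1145 theta 2.34 F stand 3.1 -1.1 0.4 w 0.094 grip 66.3 t 8.95
```

```bash
python3 -m jog '[[0,[0,-0.001,0.0014],0],[0,[0,-0.001,0.0014],0],[0,[0,-0.0009,0.0015],0],[0,[0,-0.0009,0.0015],0],[0,[0,0,0],0]]'; python3 -c "
from h import *
ang(); c=camera('scene'); S=stand(cloud(c))
m=(S[...,1]<-.062)&(S[...,1]>-.085)&(S[...,2]>.008)&(S[...,0]>.014)&(S[...,0]<.1)
P=S[m]; P=P[P[:,0].argsort()]; print(len(P)); print((P[::max(1,len(P)//25)]*1000).round(0).astype(int).tolist())"
```

```text
t: 9.57
eef_pos: [0.5882, 0.1091, 0.2028]
orientation: [-3.132, 0.241, -0.001]
ft_force: [2.4, 1.8, 1.9]
width: 0.09
grasp_force: 66.6
stand [0.0932 0.0026 0.0665] r 0.1145 theta 2.392 F stand 2.2 -2.1 1.9 w 0.09 grip 66.6 t 9.57
150
[[14, -77, 10], [16, -72, 15], [19, -75, 10], [21, -73, 16], [22, -75, 14], [24, -75, 15], [26, -75, 12], [27, -72, 21], [30, -75, 21], [32, -76, 21], [33, -75, 22], [35, -75, 21], [37, -76, 25], [38, -75, 23], [40, -72, 28], [42, -73, 28], [44, -73, 31], [45, -69, 31], [47, -70, 32], [48, -72, 33], [50, -76, 29], [51, -75, 26], [52, -73, 32], [53, -74, 29], [56, -62, 9]]
```

```bash
python3 -m jog '[[0,[0,-0.0009,0.0015],0],[0,[0,-0.0009,0.0015],0],[0,[0,-0.0009,0.0015],0],[0,[0,-0.0008,0.0015],0],[0,[0,-0.0009,0.0015],0]]'; python3 -c "
from h import *
ang()"
```

```text
t: 10.25
eef_pos: [0.589, 0.1139, 0.195]
orientation: [-3.131, 0.241, -0.002]
ft_force: [2.3, 4.7, 2.7]
width: 0.089
grasp_force: 67.4
stand [0.098  0.0025 0.0587] r 0.1142 theta 2.472 F stand 5.0 -1.5 2.7 w 0.089 grip 67.4 t 10.25
```

```bash
python3 -m jog '[[0,[0,-0.0008,0.0015],0],[0,[0,-0.0008,0.0015],0],[0,[0,-0.0007,0.0016],0],[0,[0,-0.0007,0.0016],0],[0,[0,0,0],0]]'; python3 -c "
from h import *
ang(); c=camera('scene'); S=stand(cloud(c))
m=(S[...,1]<-.062)&(S[...,1]>-.085)&(S[...,2]>.008)&(S[...,0]>.014)&(S[...,0]<.1)
P=S[m]; P=P[P[:,0].argsort()]; print(len(P)); print((P[::max(1,len(P)//25)]*1000).round(0).astype(int).tolist())"
```

```text
t: 10.88
eef_pos: [0.5895, 0.1172, 0.1889]
orientation: [-3.131, 0.241, -0.002]
ft_force: [2.4, 5.4, 3.5]
width: 0.09
grasp_force: 67.6
stand [0.1014 0.0025 0.0526] r 0.1142 theta 2.533 F stand 5.7 -1.6 3.5 w 0.09 grip 67.6 t 10.88
152
[[14, -71, 11], [17, -62, 15], [19, -75, 12], [22, -77, 12], [24, -76, 9], [26, -76, 10], [27, -74, 16], [29, -76, 14], [31, -76, 11], [32, -75, 9], [34, -76, 15], [36, -77, 17], [38, -77, 20], [39, -76, 20], [41, -69, 21], [43, -71, 23], [44, -75, 22], [45, -77, 20], [47, -75, 24], [48, -74, 24], [50, -76, 21], [52, -76, 22], [53, -73, 26], [54, -75, 24], [56, -74, 23], [64, -62, 17]]
```

```bash
python3 -m jog '[[0,[0,-0.0008,0.0016],0],[0,[0,-0.0009,0.0016],0],[0,[0,-0.0008,0.0016],0],[0,[0,-0.0004,0.0008],0],[0,[0,0,0],0]]'; python3 -c "
from h import *
ang()"
```

```text
t: 11.55
eef_pos: [0.5899, 0.1197, 0.1837]
orientation: [-3.132, 0.24, -0.002]
ft_force: [2.0, 6.0, 5.3]
width: 0.087
grasp_force: 67.7
stand [0.1039 0.0025 0.0474] r 0.1142 theta 2.584 F stand 6.3 -1.0 5.3 w 0.087 grip 67.7 t 11.55
```

```bash
python3 -m jog '[[0,[0,-0.0004,0.0008],0],[0,[0,-0.0003,0.0008],0],[0,[0,-0.0003,0.0008],0],[0,[0,-0.0003,0.0008],0],[0,[0,0,0],0]]'; python3 -c "
from h import *
ang()"
```

```text
t: 12.18
eef_pos: [0.5901, 0.1213, 0.1797]
orientation: [-3.13, 0.241, -0.002]
ft_force: [2.6, 4.9, 2.0]
width: 0.091
grasp_force: 68.4
stand [0.1056 0.0025 0.0434] r 0.1141 theta 2.622 F stand 5.3 -1.8 2.0 w 0.091 grip 68.4 t 12.18
```

```bash
python3 -m jog '[[0,[0,-0.0003,0.0008],0],[0,[0,-0.0003,0.0008],0],[0,[0,-0.0003,0.0008],0],[0,[0,0,0],0],[0,[0,0,0],0]]'; python3 -c "
from h import *
ang(); c=camera('scene'); S=stand(cloud(c)); save(c,'s3')
im=cv2.resize(c['image'][170:260,270:370],None,fx=6,fy=6,interpolation=2); cv2.imwrite('pics/s3c.png',im[...,::-1])
m=(S[...,1]<-.062)&(S[...,1]>-.085)&(S[...,2]>.008)&(S[...,0]>.03)&(S[...,0]<.06)
P=S[m]; P=P[P[:,0].argsort()]; print((P[::max(1,len(P)//16)]*1000).round(0).astype(int).tolist())"
```

```text
t: 12.8
eef_pos: [0.5903, 0.1222, 0.1774]
orientation: [-3.131, 0.241, -0.002]
ft_force: [2.6, 5.3, 2.3]
width: 0.089
grasp_force: 68.4
stand [0.1065 0.0025 0.0411] r 0.1141 theta 2.643 F stand 5.6 -1.8 2.3 w 0.089 grip 68.4 t 12.8
[[30, -73, 15], [32, -77, 8], [33, -75, 14], [35, -72, 15], [37, -72, 16], [39, -69, 15], [40, -67, 15], [42, -74, 16], [44, -76, 14], [45, -73, 17], [47, -76, 18], [48, -77, 14], [50, -62, 14], [51, -74, 18], [52, -76, 15], [54, -73, 21], [55, -77, 16], [57, -77, 19], [58, -73, 17]]
```

View pics/s3c.png

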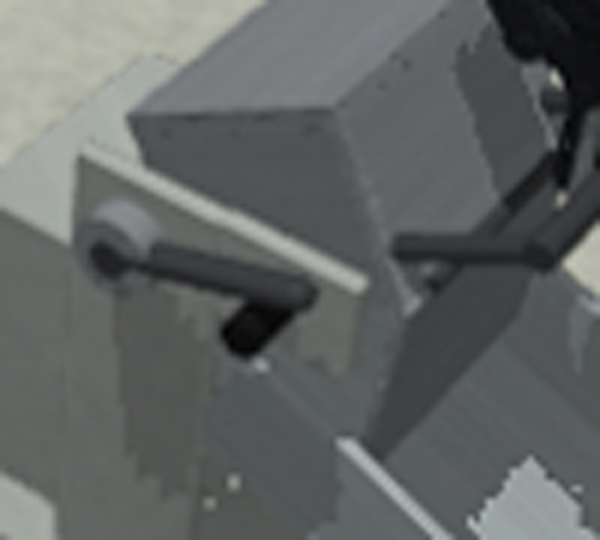

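The arm is almost on the pin: arm lower edge at about (265,298), pin top at about (250,300). I'll feel for contact in sub-millimetre steps.

```bash
python3 -m jog '[[0,[0,-0.0002,0.0005],0],[0,[0,-0.0002,0.0005],0],[0,[0,0,0],0],[0,[0,0,0],0],[0,[0,0,0],0]]'; python3 -c "
from h import *
ang()"
```

```text
t: 13.48
eef_pos: [0.5903, 0.1226, 0.1766]
orientation: [-3.131, 0.241, -0.002]
ft_force: [2.5, 6.0, 2.2]
width: 0.082
grasp_force: 68.4
stand [0.1068 0.0025 0.0403] r 0.1142 theta 2.651 F stand 6.3 -1.6 2.2 w 0.082 grip 68.4 t 13.47
```

```bash
python3 -m jog '[[0,[0,-0.0002,0.0005],0],[0,[0,-0.0002,0.0005],0],[0,[0,-0.0002,0.0005],0],[0,[0,0,0],0],[0,[0,0,0],0]]'; python3 -c "
from h import *
ang()"
```

```text
t: 14.1
eef_pos: [0.5904, 0.1231, 0.1751]
orientation: [-3.131, 0.241, -0.002]
ft_force: [1.9, 5.4, 2.8]
width: 0.091
grasp_force: 68.5
stand [0.1074 0.0025 0.0388] r 0.1142 theta 2.665 F stand 5.6 -1.1 2.8 w 0.091 grip 68.5 t 14.1
```

```bash
python3 -m jog '[[0,[0,-0.0002,0.0005],0],[0,[0,-0.0002,0.0005],0],[0,[0,0,0],0],[0,[0,0,0],0],[0,[0,0,0],0]]'; python3 -c "
from h import *
ang()"
```

```text
t: 14.72
eef_pos: [0.5905, 0.1235, 0.1742]
orientation: [-3.131, 0.241, -0.002]
ft_force: [2.3, 5.3, 3.3]
width: 0.091
grasp_force: 68.5
stand [0.1077 0.0025 0.0379] r 0.1142 theta 2.674 F stand 5.6 -1.4 3.3 w 0.091 grip 68.5 t 14.72
```

```bash
python3 -m jog '[[0,[0,-0.0002,0.0005],0],[0,[0,-0.0002,0.0005],0],[0,[0,-0.0001,0.0005],0],[0,[0,0,0],0],[0,[0,0,0],0]]'; python3 -c "
from h import *
ang()"
```

```text
t: 15.35
eef_pos: [0.5906, 0.1239, 0.1727]
orientation: [-3.131, 0.241, -0.002]
ft_force: [2.2, 6.9, 2.7]
width: 0.092
grasp_force: 68.5
stand [0.1082 0.0025 0.0364] r 0.1142 theta 2.687 F stand 7.1 -1.2 2.7 w 0.092 grip 68.5 t 15.35
```

```bash
python3 -m jog '[[0,[0,-0.0002,0.0005],0],[0,[0,-0.0002,0.0005],0],[0,[0,-0.0001,0.0005],0],[0,[0,0,0],0],[0,[0,0,0],0]]'; python3 -c "
from h import *
ang()"
```

```text
t: 15.98
eef_pos: [0.5906, 0.1243, 0.1715]
orientation: [-3.131, 0.241, -0.002]
ft_force: [2.9, 5.5, 5.0]
width: 0.097
grasp_force: 68.6
stand [0.1086 0.0025 0.0352] r 0.1142 theta 2.698 F stand 5.9 -2.0 5.0 w 0.097 grip 68.6 t 15.97
```

```bash
python3 -m jog '[[0,[0,-0.0001,0.0004],0],[0,[0,0,0],0],[0,[0,0,0],0],[0,[0,0,0],0],[0,[0,0,0],0]]'; python3 -c "
from h import *
ang()"
```

```text
t: 16.6
eef_pos: [0.5907, 0.1244, 0.1713]
orientation: [-3.131, 0.24, -0.002]
ft_force: [1.3, 5.3, 5.1]
width: 0.092
grasp_force: 68.7
stand [0.1087 0.0024 0.035 ] r 0.1142 theta 2.7 F stand 5.5 -0.5 5.1 w 0.092 grip 68.7 t 16.6
```

```bash
python3 -m jog '[[0,[0,-0.0002,0.0004],0],[0,[0,-0.0001,0.0004],0],[0,[0,0,0],0],[0,[0,0,0],0],[0,[0,0,0],0]]'; python3 -c "
from h import *
ang()"
```

```text
t: 17.23
eef_pos: [0.5907, 0.1246, 0.1708]
orientation: [-3.132, 0.24, -0.002]
ft_force: [0.2, 5.1, 7.0]
width: 0.089
grasp_force: 68.8
stand [0.1088 0.0025 0.0345] r 0.1142 theta 2.705 F stand 5.1 0.6 7.0 w 0.089 grip 68.8 t 17.23
```

```bash
python3 -m jog '[[0,[0,-0.0001,0.0004],0],[0,[0,-0.0001,0.0004],0],[0,[0,0,0],0],[0,[0,0,0],0],[0,[0,0,0],0]]'; python3 -c "
from h import *
ang(); c=camera('scene')
im=cv2.resize(c['image'][170:260,270:370],None,fx=6,fy=6,interpolation=2); cv2.imwrite('pics/s4c.png',im[...,::-1])"
```

```text
t: 17.85
eef_pos: [0.5907, 0.1247, 0.1703]
orientation: [-3.132, 0.24, -0.003]
ft_force: [0.2, 5.0, 7.4]
width: 0.091
grasp_force: 68.9
stand [0.109  0.0025 0.034 ] r 0.1142 theta 2.709 F stand 5.0 0.5 7.4 w 0.091 grip 68.9 t 17.85
```

View pics/s4c.png

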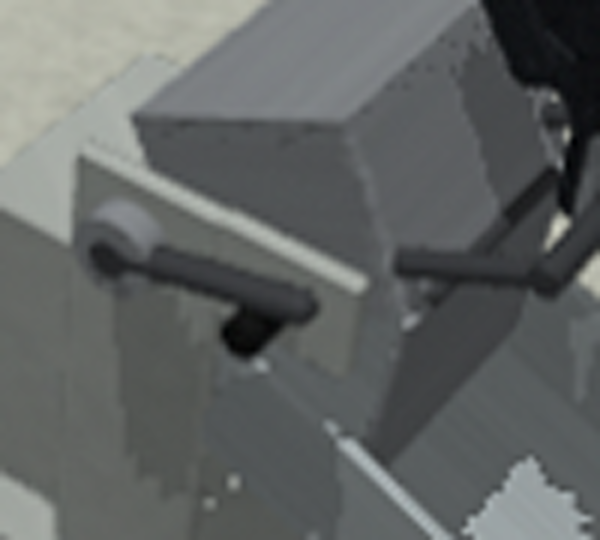

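```bash
python3 -m jog '[[0,[0,-0.0001,0.0004],0],[0,[0,-0.0001,0.0004],0],[0,[0,0,0],0],[0,[0,0,0],0],[0,[0,0,0],0]]'; python3 -c "
from h import *
s=[robot.get_state()]; ang()"
```

```text
t: 18.52
eef_pos: [0.5907, 0.1249, 0.1699]
orientation: [-3.132, 0.24, -0.003]
ft_force: [-0.7, 5.2, 8.8]
width: 0.09
grasp_force: 69.1
stand [0.1091 0.0025 0.0336] r 0.1142 theta 2.713 F stand 5.0 1.5 8.8 w 0.09 grip 69.1 t 18.52
```

The force now builds steadily with each step, so the arm is on the stop with about 6 N at the bar. I'll open the hand and lift straight out.

```bash
python3 -m jog '[[30,[0,0,0],0],[30,[0,0,0],0],[30,[0,0,0],0],[30,[0,0,0],0],[30,[0,0,0],0]]'; python3 -c "
from h import *
ang(); c=camera('scene'); 
im=cv2.resize(c['image'][150:330,260:440],None,fx=3.3,fy=3.3,interpolation=2); cv2.imwrite('pics/s5c.png',im[...,::-1])"
```

```text
t: 19.15
eef_pos: [0.5902, 0.1242, 0.1682]
orientation: [3.132, -0.242, -0.001]
ft_force: [-0.1, 0.3, -0.7]
width: 0.297
grasp_force: 0.0
stand [0.1084 0.0029 0.0319] r 0.113 theta 2.725 F stand 0.2 0.1 -0.7 w 0.297 grip 0.0 t 19.15
```

View pics/s5c.png

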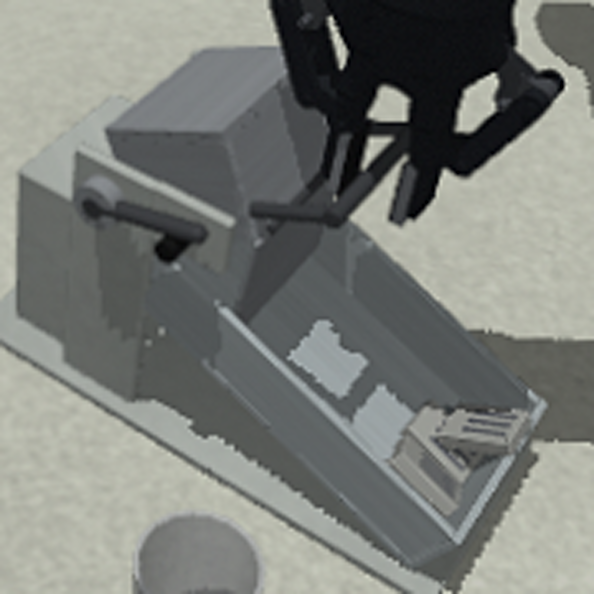

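The arm lies on the pin at (175,240), the fingers are clear on both sides of the bar at (370,180), and cassettes are piled at the lane end around (465,450).

```bash
python3 -m jog '[[30,[0,0,-0.01],0],[30,[0,0,-0.02],0],[30,[0,0,-0.03],0],[30,[0,0,-0.04],0],[30,[0,0,-0.04],0]]'; python3 -m jog '[[30,[-0.05,0,0],0],[30,[-0.05,0,0],0],[30,[-0.05,0,0],0],[30,[-0.03,0,0],0],[30,[0,0,0],0]]'; python3 -c "
from h import *
ang(); im=[]
c=camera('top'); im.append(cv2.resize(c['image'][100:240,100:330],None,fx=3.3,fy=3.3,interpolation=2)); cv2.imwrite('pics/t6.png',im[0][...,::-1]); S=stand(cloud(c)); print([cloud(c)[v,u].round(3).tolist() for u,v in((306,182),(255,130))])
c=camera('scene'); cv2.imwrite('pics/s6.png',cv2.resize(c['image'][150:340,170:440],None,fx=2.9,fy=2.9,interpolation=2)[...,::-1])"
```

```text
t: 19.82
eef_pos: [0.5902, 0.1243, 0.3106]
orientation: [-3.132, 0.241, -0.001]
ft_force: [-0.1, 0.1, 0.1]
width: 0.302
grasp_force: 0.0
t: 20.45
eef_pos: [0.4111, 0.152, 0.3101]
orientation: [-3.13, 0.237, -0.004]
ft_force: [0.9, 0.1, 0.1]
width: 0.297
grasp_force: 0.0
stand [0.1087 0.1841 0.1738] r 0.205 theta 2.0 F stand 0.3 -0.9 0.1 w 0.297 grip 0.0 t 20.45
[[0.597, -0.212, 0.119], [0.744, -0.093, 0.032]]
```

View pics/t6.png

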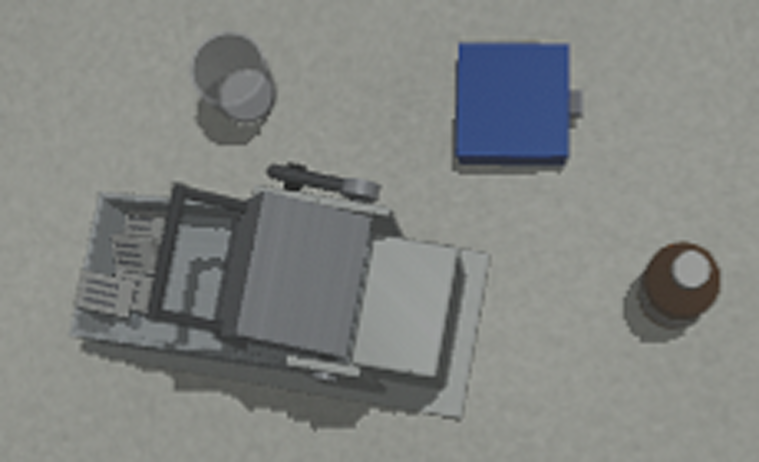

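View pics/s6.png

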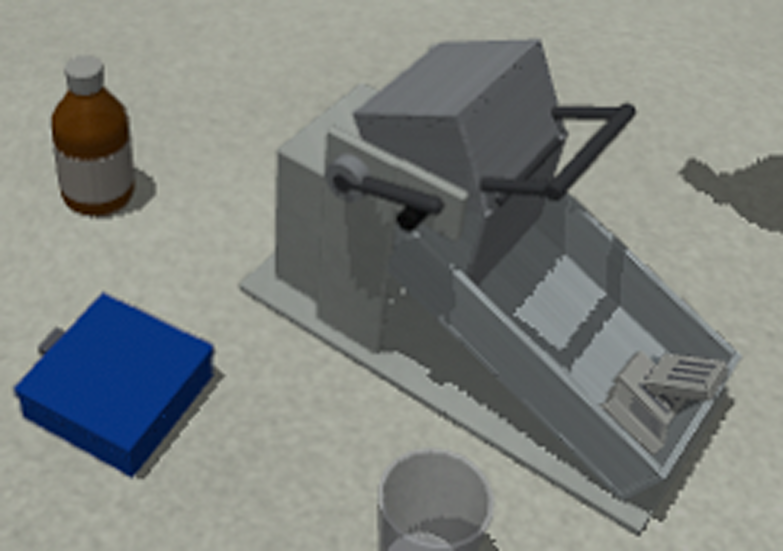

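Run:
```python
from h import *
n=np.array([.0612,.401,.914]); n/=np.linalg.norm(n); c0=np.array([.591,.1203,.0562])
ex=np.cross(b,n); ex*=np.sign(ex@a); ey=np.cross(n,ex)
for k in("top","scene"):
    c=camera(k); W=cloud(c); d=W-c0; x,y,h=d@ex,d@ey,d@n
    s0=stand(c0)[0]/np.cos(np.radians(24)) 
    m=(abs(y)<.048)&(h>.003)&(h<.05)&(x>-.02)&(x<.15)
    # height grid over lane, 2 mm
    g=np.zeros((90,50)); i=((x[m]+.02)/.002).astype(int); j=((y[m]+.05)/.002).astype(int); np.maximum.at(g,(i,j),h[m])
    print(k,"max h",g.max().round(3),"vol cm3",(g.sum()*4e-6*1e6).round(1))
    print((g[::2,::2]*1000).round().astype(int)[25:])
```

```text
top max h 0.048 vol cm3 44.4
[[ 0  0  8  0  0 19  0 21 17  0 10  0  0  0  0  0 25 32  0 32 31  0  0  0
   0]
 [ 0 13  0  0  0 20  0 16 15  0  9  0  0  0 33 33 35 31 36 32  0  0  0  0
   0]
 [ 0  0  0  0  0  0  0 19  0 14  0  0 10  0 41 40 38 42 40 42 40  0  0  0
   0]
 [ 0  0  0  0  0 20  0  0 14 12 12  7  9  0  0 46 46 43  0 42 45  0  0  0
   0]
 [ 0 10 16  0 17  0  0 18  0  0 12 12  8  0  0 47  0  0 46  0  0  0 25  0
   0]
 [ 0 40 34 35 40 38 37 39 36 34 41 39 41 30  0  0  0  0  0  0 21 38 19 31
  35]
 [ 0  0  0  0  0 38  0  0 38  0  0 38  0  0  0  0  0  0  0  0  0  0  0  0
  35]
 [ 0  0  0  0  0  0  0  0  0  0  0  0  0  0  0  0  0  0  0  0  0  0  0  0
   0]
 [ 0  0  0  0  0  0  0  0  0  0  0  0  0  0  0  0  0  0  0  0  0  0  0  0
   0]
 [ 0  0  0  0  0  0  0  0  0  0  0  0  0  0  0  0  0  0  0  0  0  0  0  0
   0]
 [ 0  0  0  0  0  0  0  0  0  0  0  0  0  0  0  0  0  0  0  0  0  0  0  0
   0]
 [ 0  0  0  0  0  0  0  0  0  0  0  0  0  0  0  0  0  0  0  0  0  0  0  0
   0]
 [ 0  0  0  0  0  0  0  0  0  0  0  0  0  0  0  0  0  0  0  0  0  0  0  0
   0]
 [ 0  0  0  0  0  0  0  0  0  0
[... 1461 characters left out ...]
 0  0  0  0  0  0  0  0  0  0  0  0  0  0  0  0  0  0
   0]
 [ 0  0  0  0  0  0  0  0  0  0  0  0  0  0  0  0  0  0  0  0  0  0  0  0
   0]
 [ 0  0  0  0  0  0  0  0  0  0  0  0  0  0  0  0  0  0  0  0  0  0  0  0
   0]
 [ 0  0  0  0  0  0  0  0  0  0  0  0  0  0  0  0  0  0  0  0  0  0  0  0
   0]
 [ 0  0  0  0  0  0  0  0  0  0  0  0  0  0  0  0  0  0  0  0  0  0  0  0
   0]
 [ 0  0  5  3  0  0  0  0  0  0  0  0  3  0  0  0  0  4  5  3  3  0  0  0
   0]
 [ 0  5  4  4  4  6  7  5  3  0  0  6  0  0  6  0  5  4  0  0  5  4  0  5
   6]
 [ 0  0  0  0  0  0  0  0  0  0  0  0  0  0  0  0  0  0  0  0  0  0  0  0
   0]
 [ 0  0  0  0  0  0  0  0  0  0  0  0  0  0  0  0  0  0  0  0  0  0  0  0
   0]]
```

Run:
```python
from h import *
n=np.array([.0612,.401,.914]); n/=np.linalg.norm(n); c0=np.array([.591,.1203,.0562])
ex=np.cross(b,n); ex*=np.sign(ex@a); ey=np.cross(n,ex)
for k in("scene","top"):
    c=camera(k); W=cloud(c); d=W-c0; x,y,h=d@ex,d@ey,d@n
    m=(abs(y)<.05)&(h>-.005)&(h<.06)&(x>.04)&(x<.115)
    g=np.full((20,26),-1); i=((x[m]-.04)/.004).astype(int); j=((y[m]+.05)/.004).astype(int); np.maximum.at(g,(i,j),(h[m]*1000).round().astype(int))
    print(k,"rows x from 40mm step 4; cols y from -50 step 4"); print(g)
print("world of ex,ey",ex.round(2),ey.round(2), robot.get_state()["t"])
```

```text
scene rows x from 40mm step 4; cols y from -50 step 4
[[-1 -1 -1 -1 -1  0 -1  0  0 -1  0 -1 -1 -1  0 -1 -1 -1 -1 -1  0 -1  0 38
  37 -1]
 [-1 -1 -1 -1 -1 -1 -1 -1  0 -1 -1  2  0  0  0  1 -1  1 -1 -1  0 -1 -1 37
  38 -1]
 [-1 -1 -1 -1 -1 -1  1 -1 -1 -1  0 -1  2  1  1  1  1  0  1  0 -1 -1  0 37
  38 -1]
 [-1 -1 -1 -1 -1 -1 -1  1  0  0  1  0  0  2  2  1  0 -1  1 -1  0  0 -1 37
  37 -1]
 [-1 -1 -1 16 21 15 17 15 12  9  6  9  9  8  9  8  9  8  7 -1  1 -1  0 36
  38 -1]
 [-1 -1 -1 16 20 19 18 15 11 10  9  8  8  9 11  8  8  9 -1 -1  0  0  1 35
  37 -1]
 [-1 -1 -1 19 20 19 16 14 12 10  9 10  9  7 10  7  9  8 -1 -1  0  0 -1 35
  38 -1]
 [-1 -1 -1 16 19 21 16 15 13 10  5  8 17 17 17 16 19 17 17 19  1 -1 -1 37
  39 -1]
 [-1 -1 -1 16 19 18 17 14 12  9  9  8 20 21 23 22 23 21 24 20 -1 -1 -1 38
  38 -1]
 [-1 -1 -1 17 19 18 16 15 10  8  8  8 24 28 27 27 29 27 25 26 -1 -1 -1 38
  37 -1]
 [-1 -1 -1 16 21 18 16 14 12 11  7  9 31 36 32 35 33 34 33 30 -1 -1 -1 37
  37 -1]
 [-1 -1 -1 19 20 20 17 14 12 11  9  8 36 42 38 39 38 37 38 39 -1 -1 -1 36
  37 -1]
 [-1 -1 -1 17 20 20 18 14 14  8  7  8 43 43 43 42 
[... 1688 characters left out ...]
 15 14 12 10  8 43 42 44 42 43 49 43 43  0  1  0
  38 -1]
 [10  8 11  9 -1 24 -1 18 15 13 10 10  9 45 45 47 47 45 47 46 44  2  1  0
  40 -1]
 [38 19 38 39 34 40 32 34 27 33 40 37 39 -1 45 45 42 45 -1 -1 44 28 34 29
  21 -1]
 [39 39 38 38 39 40 38 39 36 41 37 37 39 44 -1 -1 -1 -1 -1 42 40 41 39 39
  37 -1]
 [-1 -1 38 38 -1 -1 -1 -1 39 37 35 38 37 -1 -1 -1 -1 -1 -1 -1 -1 -1 -1 -1
  -1 -1]
 [-1 -1 -1 -1 -1 -1 -1 -1 -1 -1 -1 -1 -1 -1 -1 -1 -1 -1 -1 -1 -1 -1 -1 -1
  -1 -1]
 [-1 -1 -1 -1 -1 -1 -1 -1 -1 -1 -1 -1 -1 -1 -1 -1 -1 -1 -1 -1 -1 -1 -1 -1
  -1 -1]
 [-1 -1 -1 -1 -1 -1 -1 -1 -1 -1 -1 -1 -1 -1 -1 -1 -1 -1 -1 -1 -1 -1 -1 -1
  -1 -1]]
world of ex,ey [ 0.14  0.9  -0.41] [-0.99  0.15 -0.  ] 20.75
```

All four cassettes are accounted for at the lane's end: three lie against the end stop, and the fourth leans on them and the stop, at rest. The box is on its stop, the hand is clear, and the bystanders haven't moved.

```bash
python3 -c "
from h import *
print(job.sign_off())"
```

```text
the job is handed in; nothing more can be done
None
```

The job is handed in: the box rests upside down on its stop at about 2.7 rad, all four cassettes are at the lane's lower end (one leaning on the end stop), the hand is clear and the bystanders are where they stood; the sign-off returned no verdict.

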